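# Lay the candle lantern centrepiece

### The job

Lay the table decoration on the round wood slice, bottom up: first the blue dish in the middle of the slice, then the blossom wreath flat on the slice around the dish, then the yellow candle upright in the middle of the dish, and last the green glass tube over the candle so that it stands upright in the dish. Set each piece down and let go of it before fetching the next, and do not drop the glass. Leave the two flower glasses, the measuring jug and the secateurs as they are.

Things in the scene. Friction and masses are not known exactly. Their poses are not given: they have to be found in the camera images.
- slice: Round slice of a log with dark bark edge and pale rings, the place for the decoration: 250 mm across, 18 mm thick, does not move. Origin: centre of its underside, z up; the top face is 18 mm above.
- dish: Round blue ceramic dish with a flat floor and upright wall: 92 mm outside diameter, 24 mm high, wall 8 mm thick (pinch it across the wall), 76 mm inside diameter, floor 6 mm thick, about 220 g. Stands upright at the start. Origin: centre of its underside, z up.
- wreath: Round wreath of brown willow twigs with small white blossoms and green leaves, stiff: 200 mm outside diameter, open middle 148 mm across, so the twig bundle is 26 mm wide; 30 mm high, about 120 g. Lies flat at the start. Origin: centre of the ring at its underside, z along the ring's axis, up.
- candle: Yellow pillar candle, 40 mm in diameter, 80 mm high (without its wick, 9 mm), about 95 g. Stands upright at the start. Origin: centre of its underside, z up.
- glass: Green-tinted glass tube of a wind light, open at both ends: 62 mm outside diameter, 55 mm inside diameter, 140 mm high, about 180 g. Stands upright at the start. Origin: centre of its lower end, z along the tube, up.
- vase_white: Clear drinking glass 68 mm across at the rim, 95 mm high, with a green-and-cream leaf and white blossoms reaching to about 155 mm; the leaf hangs out up to 70 mm from the axis along its +x. Bystander, loose. Origin: centre of its underside, z up.
- vase_pink: The same kind of drinking glass and leaf, with pink blossoms. Bystander, loose. Origin: centre of its underside, z up.
- jug: Whitish measuring jug, 104 mm across at the rim, 140 mm high, with a handle reaching 89 mm from its axis along its +y. Bystander, loose. Origin: centre of its underside, z up.
- secateurs: Garden secateurs lying flat, one teal and one black handle, steel blades: 200 mm long along x (blades to +x, 70 mm; handles to -x, 130 mm), 65 mm wide, 18 mm high. Bystander, loose. Origin: near the pivot, at the underside, z up.
Mind the look-alikes: they are no part of the job. Of the things like the glass, leave any that is purple; of the rest the larger one is meant.

How it is judged:
On the way, in this order (a step that is already met when the one before it is completed fails the run):
1. the dish stands flat in the middle of the wood slice and is let go (horizontal distance between dish and slice below 0.015 m and z of dish in the frame of slice between 0.014 and 0.022 m and angle between dish's own z axis and vertical below 0.06 rad and contact force between the fingers and dish below 0.05 N), for 0.2 s.
2. the wreath lies flat on the slice around the dish and is let go (horizontal distance between wreath and dish below 0.015 m and z of wreath in the frame of slice between 0.014 and 0.022 m and angle between wreath's own z axis and vertical below 0.06 rad and contact force between the fingers and wreath below 0.05 N), for 0.2 s.
3. the candle stands upright in the middle of the dish and is let go (horizontal distance between candle and dish below 0.012 m and z of candle in the frame of dish between 0.002 and 0.01 m and angle between candle's own z axis and vertical below 0.06 rad and contact force between the fingers and candle below 0.05 N), for 0.2 s.
4. the glass tube stands over the candle, on the floor of the dish, and is let go (horizontal distance between glass and dish below 0.012 m and z of glass in the frame of dish between 0.002 and 0.01 m and angle between glass's own z axis and vertical below 0.06 rad and horizontal distance between glass and candle below 0.012 m and contact force between the fingers and glass below 0.05 N), for 0.2 s.
At the end, for the whole second after the job is handed in: All released and at rest: dish flat on the slice within 15 mm of its centre; wreath flat on the slice, centred on the dish within 15 mm; candle upright on the dish floor within 12 mm of its centre; glass upright on the dish floor around the candle, within 12 mm of both centres (all of step 1 and all of step 2 and all of step 3 and all of step 4 and linear speed of each of dish, wreath, candle, glass below 0.02 m/s); the robot touches nothing.
It fails at once if the glass tube is dropped (falls free by more than about 10 mm) or knocked away (linear speed of glass above 0.45 m/s and contact force between the fingers and glass below 0.05 N).
It fails at once if the glass with white blossoms is pushed by more than 20 mm or tipped (distance of vase_white from where it was at the start of the episode above 0.02 m or angle between vase_white's own z axis and vertical above 0.25 rad).
It fails at once if the glass with pink blossoms is pushed by more than 20 mm or tipped (distance of vase_pink from where it was at the start of the episode above 0.02 m or angle between vase_pink's own z axis and vertical above 0.25 rad).
It fails at once if the measuring jug is pushed by more than 20 mm or tipped (distance of jug from where it was at the start of the episode above 0.02 m or angle between jug's own z axis and vertical above 0.25 rad).
It fails at once if the pair of secateurs is pushed by more than 20 mm (distance of secateurs from where it was at the start of the episode above 0.02 m).
It also fails if it takes over 115 s, if anything falls off the work surface, if the arm or the gripper's body presses on something with over 40 N, if the wrist force passes 120 N, or if a joint passes its speed limit or range.

### The arm

A 6-joint arm with a two-finger parallel gripper is mounted at the origin on the work surface. World frame = base frame: x ahead of the robot, y to its left, z up, the work surface at z = 0. Lengths are in m, angles in rad, forces in N, time in s.
With the tool pointing down it reaches from about 0.425 to 1.125 m from the base axis. Payload 14.9 kg.
Tool frame: the origin (TCP) lies between the finger pads; the fingertips stand 25 mm ahead of it and the grasp point (between the pads) lies 6 mm ahead of it; z points along the fingers, y is the direction in which the jaws open and shut (so a half turn about z gives the same grasp; the last joint's range is limited). The gripper opens to 91 mm and grips with 3 to 60 N. Pads are 32 mm wide; open, the fingers measure 118 mm over their backs; the gripper's body (76 mm by 178 mm) begins 60 mm behind the grasp point.
Start: joints at [-1.374, 0.379, 1.734, -0, 1.028, -0.033], TCP at [0.159, -0.682, 0.209] pointing down, gripper open.
Joint ranges: [-2.77, 2.77], [-0.74, 2.19], [0, 2.66], [-1.06, 4.2], [0.31, 2.87], [-3.08, 3.08]. Speed limits (rad/s): [1.89, 1.89, 2.39, 3.14, 3.14, 3.14].

### API

Orientations are given as a unit quaternion [x, y, z, w].
In Python, from workcell import state, eyes, robot gives the robot as it stands.
- The arm moves only by the tool play_rows, never from a script. Its argument "series" is a list of rows, each an object with "offset": the shift along the tool's x, y, z in mm, a list of three; "delta_rot": the turn, a rotation vector about the tool's x, y, z in degrees, a list of three. In form: [{"offset": [tx, ty, tz], "delta_rot": [rx, ry, rz]}, ...]. A call has 1 to 20 rows; each row shifts and turns the commanded pose from where the row before left it, along the tool's axes as they then stand; what a row does not reach is not made up. A row lasts 1/8 s, in which the tool goes at most 62.5 mm and 10.7 degrees, less where a joint would pass 70% of its speed; a pose out of reach is approached as far as the arm can. A call is refused whole if a number of a shift passes 62.5 or a number of a turn 10.7, either way. A call with a gripper value outside its range is refused whole. "jaw" is the closure, from -1 (fully open) to 1 (shut), so that 0 is half open, set as the call begins (left out, the last holds). The fingers move at their own pace and stop on an object; "grip_force" is the grip in N (left out, the last holds). Time passes only in rows, so rows that do not move let the fingers close. It gives the time, the measured TCP pose, the force and the opening at its end, in the units of the state.
- state(): the state, without advancing time (a new reading comes with each control period).
- eyes.read_camera(name): name is "side" or "top"; returns a dict with "image" (400x640x3 uint8, blue, green, red), "z_map" (400x640 float32, m along the optical axis (not along the pixel's ray), 0 where there is no reading), "fx", "fy", "cx", "cy" (pixels), "k1" (the pictures are not rectified: a ray, as slopes to the right and down, at radius r is drawn at 1 + k1 r^2 times it, then the intrinsics apply), "cam_to_world" (4x4, takes a point from camera to world coordinates). Camera axes: x right, y down, z forward; pixel columns grow to the right and rows downward; lengths in m; the calibration is good to about 2 mm. A picture is of the moment at which its call begins.
- robot.close_job(): hands the job in, once; it reports no verdict.
The state is a dict: "t": time; "joint_positions": joint angles; "dq": joint speeds; "tau": joint torques, N m; "ee_pos": TCP position; "eef_rot": TCP orientation; "contact_force": force on the tool from outside, world axes, zero at the start; "wrist_torque": the same for the moment, N m; "grip_width": opening from 0.0 (shut) to 1.0 (fully open).
Only numpy, scipy, OpenCV 4.12 (cv2) and the standard library are available. Lean on these libraries where they do the work, as an engineer would, in place of code of your own. Each camera call takes 0.05 s, during which the arm holds its last target. There are 200 camera calls.

## Working session

There is one attempt and no reset: what is moved stays moved. The work goes in short steps, Python scripts to look and compute and a tool call to move; the robot and the scene stay as the last step left them, time stands still between calls to the robot, and variables do not carry over. Pictures are saved under pics/ and viewed, about 12 in all and at most 16, crops included, and the job is handed in when it is done.

Besides the shell and the picture viewer there is one more tool, called after "Call:" as a command line: name --argument value ..., lists and objects as JSON in quotes. play_rows: Moves the arm, as the interface text tells. Its arguments: {"type":"object","properties":{"series":{"type":"array"},"jaw":{"type":"number"},"grip_force":{"type":"number"}},"required":["series"]}

```bash
mkdir -p pics
cat > h.py <<'E'
import numpy as np, cv2
from workcell import state, eyes, robot
def snap(n,save=None):
    d=eyes.read_camera(n)
    if save: cv2.imwrite(f'pics/{save}.png',d['image'])
    np.savez(f'{n}.npz',**d); return d
def ray(d,u,v):
    x=(np.asarray(u,float)-d['cx'])/d['fx'];y=(np.asarray(v,float)-d['cy'])/d['fy']
    a,b=x.copy(),y.copy()
    for _ in range(10):
        s=1+d['k1']*(a*a+b*b);a,b=x/s,y/s
    return np.stack([a,b,np.ones_like(a)],-1)
def plane(d,u,v,z):
    T=d['cam_to_world'];r=ray(d,u,v)@T[:3,:3].T;o=T[:3,3]
    return o+r*((z-o[2])/r[...,2])[...,None]
def cloud(d):
    v,u=np.mgrid[0:400,0:640];T=d['cam_to_world']
    return (ray(d,u,v)*d['z_map'][...,None])@T[:3,:3].T+T[:3,3]
E
python3 - <<'E'
from h import *
for n in('top','side'):
    d=snap(n,n+'0');print(n,d['fx'],d['k1'],d['cam_to_world'].round(3).tolist())
print(state())
E
```

```text
top 467.4096062104406 -0.06369287375721559 [[-0.133, -0.971, 0.197, 0.356], [-0.991, 0.13, -0.026, 0.008], [-0.0, -0.199, -0.98, 1.074], [0.0, 0.0, 0.0, 1.0]]
side 480.48933660879965 0.016135960246433285 [[-0.988, -0.076, 0.133, 0.414], [-0.153, 0.506, -0.849, 1.174], [-0.003, -0.859, -0.512, 0.724], [0.0, 0.0, 0.0, 1.0]]
{'t': 0.1, 'joint_positions': array([-1.37436840e+00,  3.79339374e-01,  1.73472987e+00, -1.47060645e-06,
        1.02852746e+00, -3.32976359e-02]), 'dq': array([ 1.46818334e-03, -9.38857166e-04, -2.36875748e-03,  2.02808772e-04,
       -1.05812196e-03,  4.97709828e-05]), 'tau': array([ 7.59976629e-04, -7.65039897e+01, -4.35295308e+01,  6.52506715e-02,
        3.98341846e-02, -1.23555847e-05]), 'ee_pos': array([ 0.15932032, -0.68124631,  0.20826186]), 'eef_rot': array([ 9.93410352e-01,  1.14610738e-01, -4.15299022e-05, -5.00304864e-04]), 'contact_force': array([-0.54685262,  0.47350761,  0.40002271]), 'wrist_torque': array([-0.08832397, -0.02639664,  0.07623227]), 'grip_width': 0.9987233308092203}
```

View pics/top0.png

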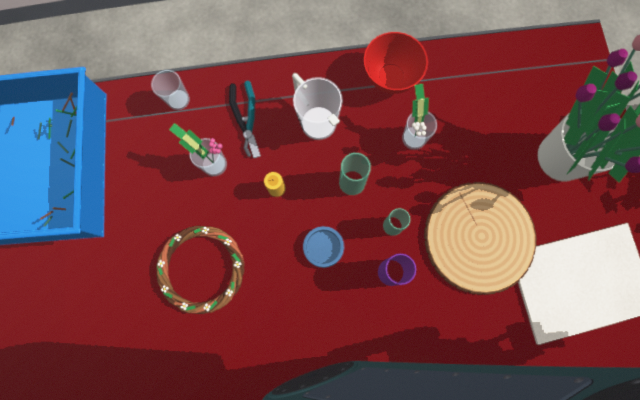

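View pics/side0.png

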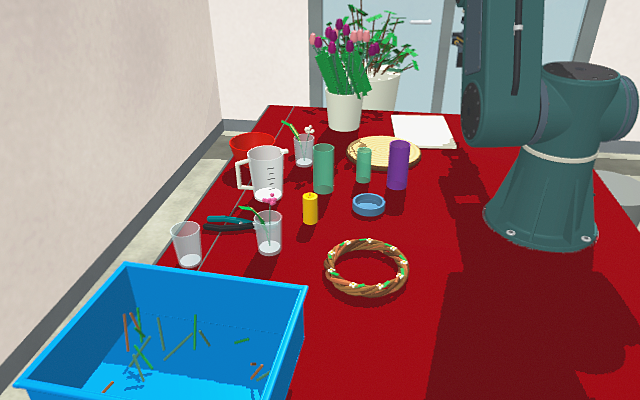

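The pictures show these candidates for the glass (top view pixels): large green (355,173), small green (397,221) and purple (398,268). I choose the large green one. The other pieces have no look-alikes: dish (324,247), wreath (200,269), candle (274,184), slice (481,238). The big blue crate at the left edge isn't the dish.

```bash
cat > m.py <<'E'
from h import *
from scipy.optimize import least_squares
def circ(P,r=None):
    c0=np.r_[(P.max(0)+P.min(0))/2,r or 0.05][:2 if r else 3]
    f=lambda p:np.hypot(*(P-p[:2]).T)-(r if r else p[2])
    return least_squares(f,c0,loss='soft_l1',f_scale=.002).x
def hsvmask(d,lo,hi,box):
    h=cv2.cvtColor(d['image'],cv2.COLOR_BGR2HSV);m=cv2.inRange(h,lo,hi);b=np.zeros_like(m)
    x0,y0,x1,y1=box;b[y0:y1,x0:x1]=255;return m&b
E
python3 - <<'E'
from m import *
d=dict(np.load('top.npz'));C=cloud(d)
img=d['image']
cv2.imwrite('pics/crop1.png',cv2.resize(img[130:310,140:440],None,fx=2.6,fy=2.6,interpolation=cv2.INTER_CUBIC))
for n,b in dict(dish=(295,220,350,275),glass=(330,145,378,202),smallg=(380,200,415,240),candle=(260,165,290,200),wreath=(145,215,255,325),slice=(415,175,545,300),purple=(375,245,420,290),vw=(395,80,445,155),vp=(165,115,235,180),jug=(285,65,348,142),sec=(222,75,264,162)).items():
    P=C[b[1]:b[3],b[0]:b[2]].reshape(-1,3);P=P[P[:,2]>0.008]
    z=np.percentile(P[:,2],[50,90,98]);
    print(n,len(P),'z',z.round(3),'lo',np.percentile(P,1,0).round(3),'hi',np.percentile(P,99,0).round(3))
E
```

```text
dish 593 z [0.023 0.026 1.074] lo [ 0.356 -0.041  0.008] hi [0.505 0.047 1.074]
glass 920 z [0.094 0.139 0.143] lo [ 0.356 -0.112  0.01 ] hi [0.632 0.008 1.074]
smallg 426 z [0.07  0.103 0.106] lo [ 0.384 -0.184  0.009] hi [ 0.51  -0.029  0.832]
candle 373 z [0.079 0.082 0.084] lo [0.356 0.008 0.012] hi [0.631 0.112 1.074]
wreath 2704 z [0.026 0.031 1.074] lo [0.352 0.008 0.01 ] hi [0.541 0.377 1.074]
slice 10803 z [0.018 0.02  0.022] lo [ 0.289 -0.487  0.009] hi [ 0.554 -0.232  0.024]
purple 691 z [0.102 0.14  0.143] lo [ 0.354 -0.171  0.01 ] hi [0.413 0.008 1.074]
vw 1467 z [0.088 0.14  0.15 ] lo [ 0.356 -0.279  0.009] hi [0.834 0.008 1.074]
vp 1317 z [0.093 0.138 0.149] lo [0.404 0.035 0.009] hi [0.738 0.284 0.927]
jug 2085 z [0.095 0.139 0.142] lo [ 0.703 -0.073  0.009] hi [0.83  0.023 0.144]
sec 979 z [0.015 0.019 0.067] lo [0.356 0.008 0.009] hi [0.884 0.204 1.074]
```

View pics/crop1.png

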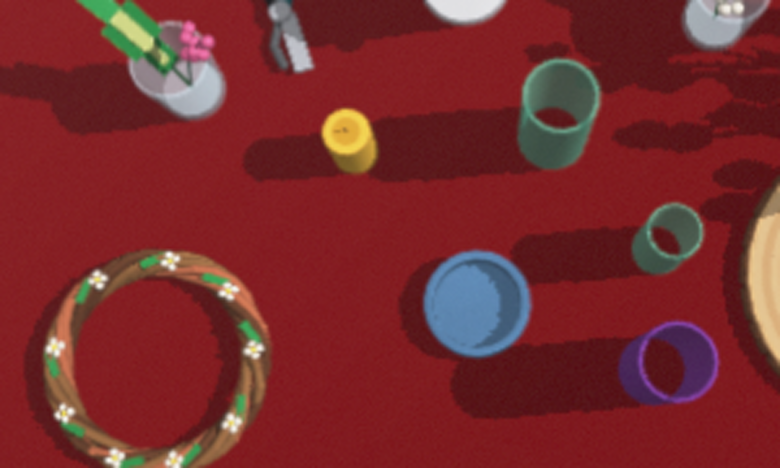

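The crop confirms the large green tube at crop (558,110), next to the clearly smaller green one at (668,238) and the purple one at (680,365). The dish is at (477,303), the candle at (350,135) and the wreath at (157,360). Next I fit circles at the rim heights.

```bash
cat > meas.py <<'E'
from m import *
S=dict(dish=((98,60,60),(115,255,255),(290,215,355,280),.024,.046),
 glass=((60,25,30),(90,255,255),(328,143,380,204),.140,.031),
 smallg=((60,25,30),(90,255,255),(378,198,418,240),.1,.02),
 candle=((20,120,60),(35,255,255),(255,163,295,202),.080,.020),
 slice=((10,20,90),(30,255,255),(415,175,540,300),.018,.125))
def hullfit(d,n):
    lo,hi,b,z,r=S[n];m=hsvmask(d,lo,hi,b)
    c=max(cv2.findContours(m,0,1)[0],key=cv2.contourArea)[:,0]
    h=cv2.convexHull(c)[:,0].astype(float);return plane(d,h[:,0],h[:,1],z)[:,:2]
if __name__=='__main__':
    d=dict(np.load('top.npz'));C=cloud(d)
    for n,(lo,hi,b,z,r) in S.items():
        P=C[b[1]:b[3],b[0]:b[2]].reshape(-1,3);Q=P[abs(P[:,2]-z)<.006][:,:2]
        e=circ(Q)
        H=hullfit(d,n);print(n,len(Q),'cloud',e.round(4),'bbox mid',((Q.max(0)+Q.min(0))/2).round(4),'hull@z',circ(H).round(4))
    b=(140,210,260,330);P=C[b[1]:b[3],b[0]:b[2]].reshape(-1,3);Q=P[(P[:,2]>.012)&(P[:,2]<.04)][:,:2]
    print('wreath',circ(Q).round(4),circ(Q,.087).round(4))
    for n,b,z in(('vw',(395,80,445,155),.095),('vp',(165,115,235,180),.095),('jug',(285,65,348,142),.14),('purple',(375,245,420,290),.14)):
        P=C[b[1]:b[3],b[0]:b[2]].reshape(-1,3);Q=P[abs(P[:,2]-z)<.006]
        print(n,circ(Q[:,:2]).round(3),Q.min(0).round(3),Q.max(0).round(3))
    s=dict(np.load('side.npz'));K=cloud(s)
    for n,(x,y),r,z in(('dish',(.46,-.0),.07,.024),('glass',(.6,-.06),.06,.14),('candle',(.595,.085),.04,.08),('wreath',(.45,.24),.13,.03),('slice',(.43,-.36),.15,.018)):
        P=K.reshape(-1,3);P=P[(np.hypot(P[:,0]-x,P[:,1]-y)<r)&(P[:,2]>.008)&(P[:,2]<.16)]
        Q=P[abs(P[:,2]-z)<.006];print('side',n,len(Q),circ(Q[:,:2]).round(4) if len(Q)>9 else'',P.min(0).round(3),P.max(0).round(3))
E
python3 meas.py
```

```text
dish 427 cloud [0.4606 0.0034 0.0419] bbox mid [0.4611 0.0032] hull@z [0.4601 0.0031 0.0452]
glass 175 cloud [ 0.6034 -0.0837  0.029 ] bbox mid [ 0.6039 -0.084 ] hull@z [ 0.5908 -0.0803  0.0401]
smallg 112 cloud [ 0.4888 -0.1622  0.0215] bbox mid [ 0.4889 -0.1621] hull@z [ 0.4836 -0.1569  0.0275]
candle 252 cloud [0.6123 0.0941 0.0141] bbox mid [0.6123 0.0941] hull@z [0.6045 0.0907 0.024 ]
slice 9934 cloud [ 0.4307 -0.3594  0.0919] bbox mid [ 0.4201 -0.3591] hull@z [ 0.4332 -0.358   0.1271]
wreath [0.4465 0.2816 0.0865] [0.4465 0.2816]
vw [ 0.69  -0.249  0.031] [ 0.66  -0.282  0.089] [ 0.783 -0.207  0.101]
vp [0.688 0.232 0.03 ] [0.658 0.201 0.089] [0.725 0.268 0.101]
jug [ 0.759 -0.025  0.05 ] [ 0.703 -0.076  0.134] [0.812 0.027 0.144]
purple [ 0.384 -0.142  0.029] [ 0.353 -0.173  0.134] [ 0.415 -0.112  0.144]
side dish 222 [0.4619 0.0056 0.0421] [ 0.416 -0.041  0.008] [0.507 0.055 0.027]
side glass 94 [ 0.6048 -0.0828  0.029 ] [ 0.573 -0.118  0.008] [ 0.635 -0.046  0.141]
side candle 104 [0.6131 0.0967 0.0146] [0.595 0.074 0.008] [0.633 0.121 0.087]
side wreath 830 [0.4478 0.2867 0.0853] [0.35  0.189 0.008] [0.546 0.37  0.034]
side slice 1117 [ 0.4203 -0.3583  0.1007] [ 0.3   -0.502  0.008] [ 0.565 -0.222  0.023]
```

Run:
```python
from m import *
for n in('top','side'):
    d=dict(np.load(n+'.npz'));P=cloud(d).reshape(-1,3);P=P[d['z_map'].ravel()>0]
    Q=P[(P[:,2]>.05)&(P[:,2]<.5)&(P[:,1]<-.33)&(P[:,1]>-.75)&(P[:,0]>.25)&(P[:,0]<.75)]
    print(n,len(Q),Q.min(0).round(3) if len(Q) else '', Q[np.argsort(np.hypot(Q[:,0]-.433,Q[:,1]+.358))[:3]].round(3) if len(Q) else '')
d=dict(np.load('top.npz'));h=cv2.cvtColor(d['image'],cv2.COLOR_BGR2HSV)
# slice edge: radial scan from centre for transition to red cloth
E=[]
for a in np.arange(0,360,4):
    for r in np.arange(40,75,.5):
        u,v=481+r*np.cos(np.radians(a)),239+r*np.sin(np.radians(a));p=h[int(round(v)),int(round(u))]
        if (p[0]>170 or p[0]<5) and p[1]>120: E.append((u,v));break
E=np.array(E);W=plane(d,E[:,0],E[:,1],.018)[:,:2];print(len(E),circ(W).round(4),circ(W,.125).round(4))
```

```text
top 8058 [ 0.485 -0.666  0.05 ] [[ 0.529 -0.524  0.14 ]
 [ 0.533 -0.521  0.15 ]
 [ 0.532 -0.523  0.147]]
side 3791 [ 0.48  -0.706  0.05 ] [[ 0.537 -0.518  0.154]
 [ 0.534 -0.521  0.142]
 [ 0.506 -0.535  0.307]]
79 [ 0.4343 -0.3562  0.1297] [ 0.4359 -0.3536]
```

Call:
play_rows --series '[{"offset":[0,0,0],"delta_rot":[0,0,6.6]},{"offset":[0,0,0],"delta_rot":[0,0,6.6]},{"offset":[24,-32,0],"delta_rot":[0,0,0]},{"offset":[24,-32,0],"delta_rot":[0,0,0]},{"offset":[24,-32,0],"delta_rot":[0,0,0]},{"offset":[24,-32,0],"delta_rot":[0,0,0]},{"offset":[24,-32,0],"delta_rot":[0,0,0]},{"offset":[24,-32,0],"delta_rot":[0,0,0]},{"offset":[24,-32,0],"delta_rot":[0,0,0]},{"offset":[24,-32,0],"delta_rot":[0,0,0]},{"offset":[24,-32,0],"delta_rot":[0,0,0]},{"offset":[25,-33,0],"delta_rot":[0,0,0]},{"offset":[0,0,0],"delta_rot":[0,0,0]}]' --jaw 0.3 --grip_force 30

```text
t: 1.72
ee_pos: [0.4016, -0.359, 0.2087]
eef_rot: [1.0, 0.001, -0.0, -0.0]
contact_force: [0.6, -0.5, 0.3]
grip_width: 0.351
```

Call:
play_rows --series '[{"offset":[6,-40.5,0],"delta_rot":[0,0,0]},{"offset":[6,-40.5,0],"delta_rot":[0,0,0]},{"offset":[6,-40.5,0],"delta_rot":[0,0,0]},{"offset":[6,-40.5,0],"delta_rot":[0,0,0]},{"offset":[6,-40.5,0],"delta_rot":[0,0,0]},{"offset":[6,-40.5,0],"delta_rot":[0,0,0]},{"offset":[6,-40.5,0],"delta_rot":[0,0,0]},{"offset":[6,-40.5,0],"delta_rot":[0,0,0]},{"offset":[6,-40.5,0],"delta_rot":[0,0,0]},{"offset":[5,-40.5,0],"delta_rot":[0,0,0]},{"offset":[0,0,40],"delta_rot":[0,0,0]},{"offset":[0,0,40],"delta_rot":[0,0,0]},{"offset":[0,0,40],"delta_rot":[0,0,0]},{"offset":[0,0,0],"delta_rot":[0,0,0]},{"offset":[0,0,0],"delta_rot":[0,0,0]}]'

```text
t: 3.6
ee_pos: [0.4606, 0.0439, 0.09]
eef_rot: [1.0, -0.001, 0.0, -0.0]
contact_force: [0.6, 0.1, 0.0]
grip_width: 0.35
```

Run:
```python
from h import *
d=snap('side');cv2.imwrite('pics/c2.png',cv2.resize(d['image'][90:250,270:510],None,fx=3,fy=3))
print(state()['ee_pos'])
```

```text
[0.46095777 0.04396357 0.0903581 ]
```

View pics/c2.png

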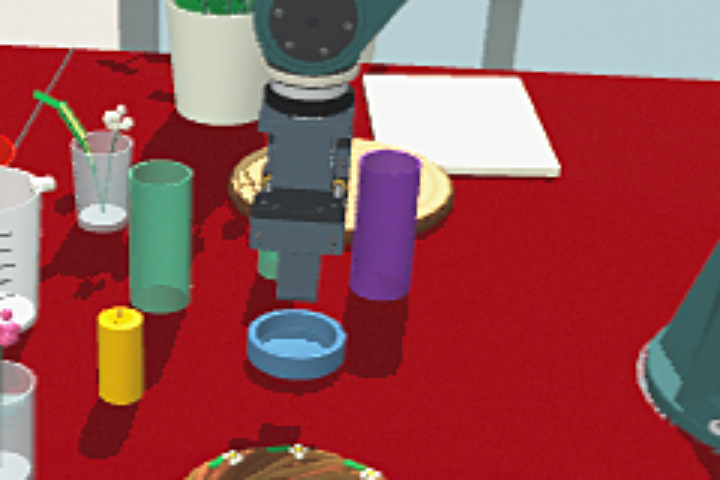

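The finger, at crop (300,280), stands over the near wall of the dish at (297,345). I descend and pinch.

Call:
play_rows --series '[{"offset":[0,-2,20],"delta_rot":[0,0,0]},{"offset":[0,0,20],"delta_rot":[0,0,0]},{"offset":[0,0,14],"delta_rot":[0,0,0]},{"offset":[0,0,0],"delta_rot":[0,0,0]},{"offset":[0,0,0],"delta_rot":[0,0,0]}]'

```text
t: 4.28
ee_pos: [0.4605, 0.0462, 0.0356]
eef_rot: [1.0, -0.0, 0.001, -0.0]
contact_force: [0.3, -0.5, -0.6]
grip_width: 0.352
```

Call:
play_rows --series '[{"offset":[0,0,0],"delta_rot":[0,0,0]},{"offset":[0,0,0],"delta_rot":[0,0,0]},{"offset":[0,0,0],"delta_rot":[0,0,0]},{"offset":[0,0,0],"delta_rot":[0,0,0]},{"offset":[0,0,0],"delta_rot":[0,0,0]},{"offset":[0,0,0],"delta_rot":[0,0,0]}]' --jaw 1 --grip_force 30

```text
t: 5.03
ee_pos: [0.4599, 0.0462, 0.0348]
eef_rot: [1.0, -0.0, -0.0, -0.0]
contact_force: [-0.6, -0.1, 0.7]
grip_width: 0.004
```

Call:
play_rows --series '[{"offset":[0,0,-15],"delta_rot":[0,0,0]},{"offset":[0,0,-30],"delta_rot":[0,0,0]},{"offset":[0,0,-40],"delta_rot":[0,0,0]},{"offset":[0,0,-40],"delta_rot":[0,0,0]},{"offset":[0,0,-40],"delta_rot":[0,0,0]},{"offset":[0,0,0],"delta_rot":[0,0,0]}]'

```text
t: 5.78
ee_pos: [0.4616, 0.0463, 0.2035]
eef_rot: [1.0, -0.0, 0.003, -0.0]
contact_force: [-0.0, -0.2, -0.9]
grip_width: 0.003
```

Run:
```python
from h import *
d=snap('side');cv2.imwrite('pics/c3.png',cv2.resize(d['image'][50:230,270:510],None,fx=3,fy=3))
print(state()['ee_pos'],state()['contact_force'])
P=cloud(d).reshape(-1,3);h=cv2.cvtColor(d['image'],cv2.COLOR_BGR2HSV).reshape(-1,3)
m=(h[:,0]>98)&(h[:,0]<112)&(h[:,1]>90)&(abs(P[:,0]-.46)<.07)&(abs(P[:,1])<.08)
Q=P[m];print(len(Q),Q.min(0),Q.max(0))
```

```text
[0.46052447 0.04625593 0.20158759] [ 0.30688999  0.19197092 -0.23731617]
628 [ 0.41643095 -0.04306188 -0.00246476] [0.50600694 0.06300841 0.38872452]
```

View pics/c3.png

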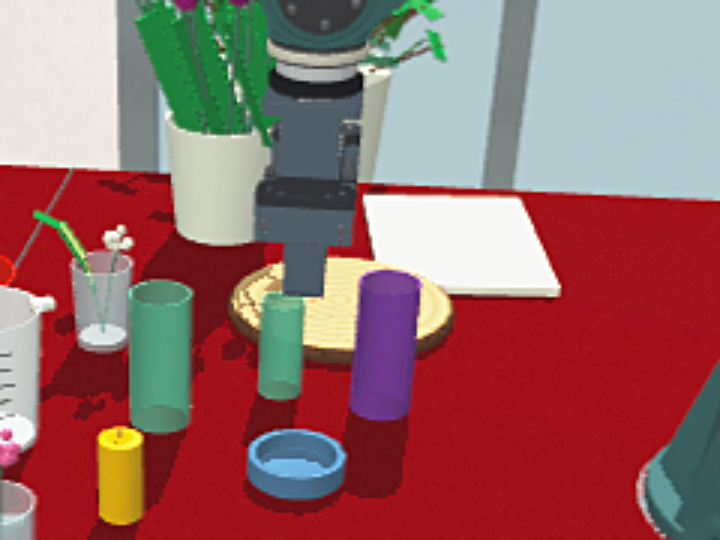

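The jaw shut empty: grip_width is 0.004 and the dish is unmoved at crop (297,463). I measure where the fingertips really are.

Run:
```python
from m import *
print(state()['ee_pos'])
for n in('side','top'):
    d=snap(n);P=cloud(d).reshape(-1,3);P=P[d['z_map'].ravel()>0]
    Q=P[(abs(P[:,0]-.46)<.08)&(abs(P[:,1]-.04)<.1)&(P[:,2]>.05)]
    for z in np.arange(.13,.30,.01):
        q=Q[abs(Q[:,2]-z)<.005]
        if len(q)>3: print(n,round(z,3),len(q),q[:,:2].min(0).round(3),q[:,:2].max(0).round(3))
    Q=P[(abs(P[:,0]-.46)<.06)&(abs(P[:,1])<.06)&(P[:,2]>.01)&(P[:,2]<.04)]
    R=Q[abs(Q[:,2]-.024)<.004];print(n,'dish',Q[:,2].max(),len(R),circ(R[:,:2],.042) if len(R)>8 else'',R.min(0).round(3),R.max(0).round(3))
```

```text
[0.46052447 0.04625593 0.20158759]
side 0.21 38 [0.445 0.052] [0.478 0.059]
side 0.22 53 [0.443 0.039] [0.478 0.061]
side 0.23 47 [0.443 0.054] [0.478 0.063]
side 0.24 49 [0.444 0.054] [0.476 0.064]
side 0.25 51 [0.444 0.053] [0.477 0.064]
side 0.26 6 [0.454 0.061] [0.474 0.062]
side 0.29 134 [ 0.423 -0.033] [0.498 0.133]
side dish 0.0280392435725898 181 [0.46176575 0.00527388] [ 0.417 -0.043  0.02 ] [0.507 0.051 0.027]
top dish 0.0275839663978501 4  [0.499 0.002 0.021] [0.507 0.002 0.028]
```

The fingertips appear at about z = 0.205, roughly 28 mm higher than the stated tool geometry gives. I measure this exactly by ray.

Run:
```python
from m import *
d=dict(np.load('side.npz'));C=cloud(d);T=d['cam_to_world']
m=(abs(C[...,0]-.46)<.025)&(abs(C[...,1]-.055)<.012)&(C[...,2]>.19)&(C[...,2]<.3)
v,u=np.nonzero(m)
for c in range(u.min()+2,u.max()-1,2):
    vb=v[u==c].max();r=ray(d,c,vb+.5)@T[:3,:3].T;t=(.060-T[1,3])/r[1];p=T[:3,3]+t*r;print(c,vb,p.round(4),C[vb,c].round(3))
from scipy.spatial.transform import Rotation
print(state())
```

```text
366 148 [0.4722 0.06   0.2102] [0.472 0.057 0.21 ]
368 148 [0.4672 0.06   0.2106] [0.468 0.055 0.209]
370 149 [0.462  0.06   0.2081] [0.462 0.053 0.206]
372 149 [0.457  0.06   0.2085] [0.457 0.055 0.207]
374 149 [0.452  0.06   0.2088] [0.452 0.055 0.208]
376 149 [0.447  0.06   0.2092] [0.447 0.054 0.208]
{'t': 5.925, 'joint_positions': array([4.97218433e-02, 5.39100062e-03, 2.20903195e+00, 5.45640700e-06,
       9.27705436e-01, 1.62108229e+00]), 'dq': array([-1.68978497e-04,  2.01303337e-02,  6.56826389e-03, -1.05492186e-03,
       -2.88682098e-05,  7.54448901e-04]), 'tau': array([ 1.95145112e-02, -4.29562461e+01, -4.14212394e+01,  2.65256607e-02,
       -5.87573298e-02,  2.45185020e-04]), 'ee_pos': array([0.45932509, 0.04618736, 0.19951252]), 'eef_rot': array([ 9.99999924e-01, -2.83697296e-04, -2.67639200e-04,  1.12086427e-05]), 'contact_force': array([-0.66247348,  0.1745364 ,  0.29814623]), 'wrist_torque': array([ 0.00955015, -0.0283858 ,  0.00838333]), 'grip_width': 0.005142643689517205}
```

The tips are at about reported TCP z + 7 mm, where 25 mm below TCP was stated. I use the measured offset and descend with force checks.

Call:
play_rows --series '[{"offset":[0,0,30],"delta_rot":[0,0,0]},{"offset":[0,0,30],"delta_rot":[0,0,0]},{"offset":[0,0,30],"delta_rot":[0,0,0]},{"offset":[0,0,30],"delta_rot":[0,0,0]},{"offset":[0,0,30],"delta_rot":[0,0,0]},{"offset":[0,0,10],"delta_rot":[0,0,0]},{"offset":[0,0,10],"delta_rot":[0,0,0]},{"offset":[0,0,0],"delta_rot":[0,0,0]},{"offset":[0,0,0],"delta_rot":[0,0,0]}]' --jaw 0.3

```text
t: 7.05
ee_pos: [0.4603, 0.0462, 0.0305]
eef_rot: [1.0, -0.0, 0.0, -0.0]
contact_force: [-0.5, 0.7, 0.6]
grip_width: 0.346
```

Run:
```python
from m import *
d=snap('side');C=cloud(d);T=d['cam_to_world'];print(state()['ee_pos'],state()['contact_force'])
cv2.imwrite('pics/c4.png',cv2.resize(d['image'][150:230,320:440],None,fx=6,fy=6))
m=(abs(C[...,0]-.46)<.025)&(abs(C[...,1]-.073)<.013)&(C[...,2]>.016)&(C[...,2]<.1)
v,u=np.nonzero(m)
for c in range(u.min()+2,u.max()-1,3):
    vb=v[u==c].max();print(c,vb,C[vb,c].round(3))
```

```text
[0.46037034 0.04624636 0.03050879] [-0.46016612  0.16270779 -0.37128066]
363 209 [0.472 0.067 0.034]
366 209 [0.464 0.068 0.035]
369 209 [0.456 0.07  0.037]
372 209 [0.447 0.074 0.04 ]
```

View pics/c4.png

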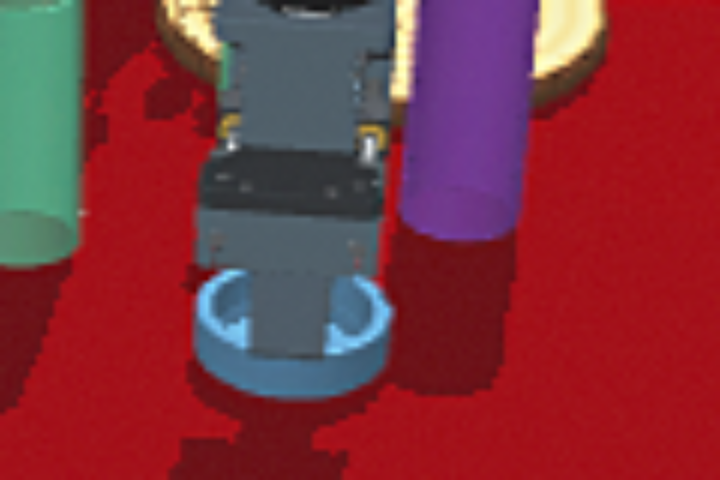

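The outer fingertip, bottom edge at crop (290,355), is at about z = 0.036 with TCP at 0.0305, so the offset is about +5.5 mm. I descend a further 24 mm.

Call:
play_rows --series '[{"offset":[0,0,8],"delta_rot":[0,0,0]},{"offset":[0,0,8],"delta_rot":[0,0,0]},{"offset":[0,0,7],"delta_rot":[0,0,0]},{"offset":[0,0,0],"delta_rot":[0,0,0]},{"offset":[0,0,0],"delta_rot":[0,0,0]}]'

```text
t: 7.72
ee_pos: [0.4599, 0.0462, 0.0068]
eef_rot: [1.0, -0.0, -0.0, 0.0]
contact_force: [0.9, -0.8, 0.5]
grip_width: 0.351
```

Call:
play_rows --series '[{"offset":[0,0,0],"delta_rot":[0,0,0]},{"offset":[0,0,0],"delta_rot":[0,0,0]},{"offset":[0,0,0],"delta_rot":[0,0,0]},{"offset":[0,0,0],"delta_rot":[0,0,0]},{"offset":[0,0,0],"delta_rot":[0,0,0]},{"offset":[0,0,0],"delta_rot":[0,0,0]}]' --jaw 1

```text
t: 8.48
ee_pos: [0.46, 0.0462, 0.0069]
eef_rot: [1.0, -0.0, 0.0, -0.0]
contact_force: [-0.3, -0.1, 5.7]
grip_width: 0.116
```

Call:
play_rows --series '[{"offset":[0,0,-10],"delta_rot":[0,0,0]},{"offset":[0,0,-30],"delta_rot":[0,0,0]},{"offset":[0,0,-40],"delta_rot":[0,0,0]},{"offset":[0,0,-40],"delta_rot":[0,0,0]},{"offset":[0,0,-40],"delta_rot":[0,0,0]},{"offset":[0,0,-30],"delta_rot":[0,0,0]},{"offset":[-2.6,36.2,0],"delta_rot":[0,0,0]},{"offset":[-2.6,36.2,0],"delta_rot":[0,0,0]},{"offset":[-2.6,36.2,0],"delta_rot":[0,0,0]},{"offset":[-2.6,36.2,0],"delta_rot":[0,0,0]},{"offset":[-2.6,36.2,0],"delta_rot":[0,0,0]},{"offset":[-2.6,36.2,0],"delta_rot":[0,0,0]},{"offset":[-2.6,36.2,0],"delta_rot":[0,0,0]},{"offset":[-2.6,36.2,0],"delta_rot":[0,0,0]},{"offset":[-2.6,36.2,0],"delta_rot":[0,0,0]},{"offset":[-2.6,36.2,0],"delta_rot":[0,0,0]},{"offset":[0,0,0],"delta_rot":[0,0,0]},{"offset":[0,0,0],"delta_rot":[0,0,0]}]'

```text
t: 10.72
ee_pos: [0.4332, -0.3151, 0.1968]
eef_rot: [1.0, -0.0, -0.0, -0.0]
contact_force: [0.7, 1.1, -1.2]
grip_width: 0.122
```

Run:
```python
from m import *
s=state();print(s['ee_pos'],s['contact_force'],s['grip_width'])
for n in('top','side'):
    d=snap(n,n+'5');C=cloud(d)
    h=cv2.cvtColor(d['image'],cv2.COLOR_BGR2HSV)
    m=(h[...,0]>98)&(h[...,0]<112)&(h[...,1]>90)&(abs(C[...,0]-.434)<.08)&(abs(C[...,1]+.358)<.08)&(C[...,2]>.15)&(C[...,2]<.23)
    Q=C[m];print(n,len(Q),Q.min(0).round(3),Q.max(0).round(3))
    if len(Q)>20:
        A=np.c_[Q[:,:2],np.ones(len(Q))]; 
    R=Q[Q[:,2]>np.percentile(Q[:,2],60)] if len(Q) else Q
    if len(R)>10: print('rim circ',circ(R[:,:2],.042).round(4), R[:,2].min(),'slope',np.linalg.lstsq(np.c_[R[:,:2],np.ones(len(R))],R[:,2],rcond=None)[0].round(3))
```

```text
[ 0.43322454 -0.31512802  0.19677634] [ 0.68395527  1.11786286 -1.2300644 ] 0.12152813236339068Traceback (most recent call last):
  File "<stdin>", line 7, in <module>
    return umr_minimum(a, axis, None, out, keepdims, initial, where)
ValueError: zero-size array to reduction operation minimum which has no identity
```

Run:
```python
from m import *
d=snap('side');C=cloud(d);h=cv2.cvtColor(d['image'],cv2.COLOR_BGR2HSV)
print(state()['ee_pos'])
m=(h[...,0]>98)&(h[...,0]<115)&(h[...,1]>90)&(C[...,1]<-.25)&(C[...,1]>-.45)&(C[...,2]>.1)&(abs(C[...,0]-.43)<.1)
v,u=np.nonzero(m);Q=C[m];print(len(Q),u.min(),u.max(),v.min(),v.max(),Q.min(0).round(3),Q.max(0).round(3))
R=Q;print(np.percentile(Q,[3,97],0).round(3))
cv2.imwrite('pics/c5.png',cv2.resize(d['image'][40:200,280:520],None,fx=3,fy=3))
```

```text
[ 0.43350214 -0.31482019  0.19683766]
230 374 401 92 106 [ 0.389 -0.396  0.189] [ 0.477 -0.299  0.24 ]
[[ 0.392 -0.388  0.191]
 [ 0.475 -0.305  0.214]]
```

View pics/c5.png

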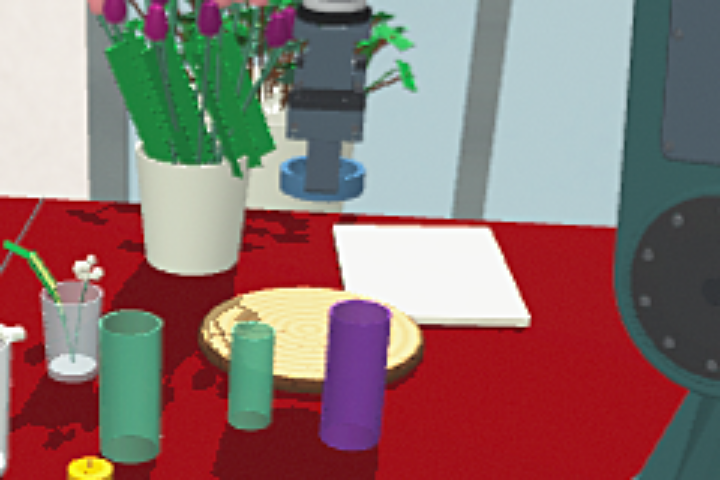

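The dish is held level at crop (322,178), and its centre x = 0.4335 is right over the slice. I lower it.

Call:
play_rows --series '[{"offset":[0,1,40],"delta_rot":[0,0,0]},{"offset":[0,0,40],"delta_rot":[0,0,0]},{"offset":[0,0,40],"delta_rot":[0,0,0]},{"offset":[0,0,25],"delta_rot":[0,0,0]},{"offset":[0,0,12],"delta_rot":[0,0,0]},{"offset":[0,0,5],"delta_rot":[0,0,0]},{"offset":[0,0,3],"delta_rot":[0,0,0]},{"offset":[0,0,3],"delta_rot":[0,0,0]},{"offset":[0,0,2],"delta_rot":[0,0,0]},{"offset":[0,0,0],"delta_rot":[0,0,0]},{"offset":[0,0,0],"delta_rot":[0,0,0]}]'

```text
t: 12.2
ee_pos: [0.4337, -0.3168, 0.027]
eef_rot: [1.0, -0.0, 0.0, 0.0]
contact_force: [-0.3, 0.9, -1.4]
grip_width: 0.115
```

Call:
play_rows --series '[{"offset":[0,0,1],"delta_rot":[0,0,0]},{"offset":[0,0,1],"delta_rot":[0,0,0]},{"offset":[0,0,0],"delta_rot":[0,0,0]}]'

```text
t: 12.58
ee_pos: [0.4337, -0.3168, 0.025]
eef_rot: [1.0, -0.0, -0.0, -0.0]
contact_force: [-1.5, 1.2, 3.4]
grip_width: 0.115
```

Call:
play_rows --series '[{"offset":[0,0,0],"delta_rot":[0,0,0]},{"offset":[0,0,0],"delta_rot":[0,0,0]},{"offset":[0,0,0],"delta_rot":[0,0,0]},{"offset":[0,0,0],"delta_rot":[0,0,0]},{"offset":[0,0,-20],"delta_rot":[0,0,0]},{"offset":[0,0,-40],"delta_rot":[0,0,0]},{"offset":[0,0,-50],"delta_rot":[0,0,0]},{"offset":[0,0,-50],"delta_rot":[0,0,0]},{"offset":[0,0,-25],"delta_rot":[0,0,0]},{"offset":[6,-40,0],"delta_rot":[0,0,0]},{"offset":[6,-40,0],"delta_rot":[0,0,0]},{"offset":[6,-40,0],"delta_rot":[0,0,0]},{"offset":[6,-40,0],"delta_rot":[0,0,0]},{"offset":[6,-40,0],"delta_rot":[0,0,0]},{"offset":[6,-40,0],"delta_rot":[0,0,0]},{"offset":[6,-40,0],"delta_rot":[0,0,0]},{"offset":[6,-40,0],"delta_rot":[0,0,0]},{"offset":[0,0,0],"delta_rot":[0,0,0]},{"offset":[0,0,0],"delta_rot":[0,0,0]}]' --jaw 0.3

```text
t: 14.95
ee_pos: [0.4817, 0.003, 0.2098]
eef_rot: [1.0, -0.0, -0.0, 0.0]
contact_force: [-0.7, -0.0, -0.4]
grip_width: 0.353
```

Run:
```python
from m import *
print(state()['ee_pos'])
for n in('top','side'):
    d=snap(n,n+'6');C=cloud(d);h=cv2.cvtColor(d['image'],cv2.COLOR_BGR2HSV)
    m=(h[...,0]>98)&(h[...,0]<115)&(h[...,1]>90)&(np.hypot(C[...,0]-.434,C[...,1]+.358)<.1)&(C[...,2]>.0)&(C[...,2]<.06)
    Q=C[m];R=Q[Q[:,2]>.037];print(n,len(Q),Q.max(0).round(3),circ(R[:,:2],.042).round(4),((R.min(0)+R.max(0))/2).round(4))
    if n=='top':
        mm=m.astype(np.uint8)
        c=max(cv2.findContours(mm,0,1)[0],key=cv2.contourArea);k=cv2.convexHull(c)[:,0].astype(float)
        print('hull',circ(plane(d,k[:,0],k[:,1],.042)[:,:2]).round(4))
```

```text
[0.48172475 0.00296018 0.20979712]
top 1255 [ 0.477 -0.308  0.048] [ 0.4333 -0.3543] [ 0.4333 -0.3535  0.0429]
hull [ 0.4332 -0.3529  0.0451]
side 263 [ 0.477 -0.304  0.044] [ 0.4342 -0.3524] [ 0.4437 -0.3504  0.0407]
```

View pics/top6.png

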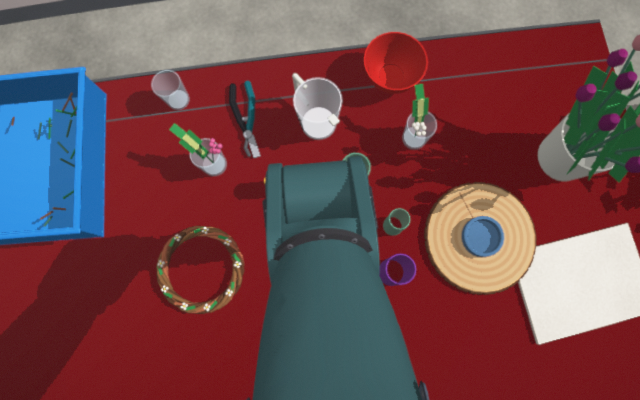

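The dish sits in the middle of the slice at top pixel (482,237), measured at (0.4335, -0.3535), and is released. Next is the wreath. I turn the jaw by 90° to pinch its near side radially.

Call:
play_rows --series '[{"offset":[0,0,0],"delta_rot":[0,0,-10]},{"offset":[0,0,0],"delta_rot":[0,0,-10]},{"offset":[0,0,0],"delta_rot":[0,0,-10]},{"offset":[0,0,0],"delta_rot":[0,0,-10]},{"offset":[0,0,0],"delta_rot":[0,0,-10]},{"offset":[0,0,0],"delta_rot":[0,0,-10]},{"offset":[0,0,0],"delta_rot":[0,0,-10]},{"offset":[0,0,0],"delta_rot":[0,0,-10]},{"offset":[0,0,0],"delta_rot":[0,0,-10]},{"offset":[35,-15,0],"delta_rot":[0,0,0]},{"offset":[35,-15,0],"delta_rot":[0,0,0]},{"offset":[35,-15,0],"delta_rot":[0,0,0]},{"offset":[35,-15,0],"delta_rot":[0,0,0]},{"offset":[35,-15,0],"delta_rot":[0,0,0]},{"offset":[35,-15,0],"delta_rot":[0,0,0]},{"offset":[35,-15,0],"delta_rot":[0,0,0]},{"offset":[36,-17,0],"delta_rot":[0,0,0]},{"offset":[0,0,0],"delta_rot":[0,0,0]},{"offset":[0,0,0],"delta_rot":[0,0,0]}]' --jaw 0.0 --grip_force 40

```text
t: 17.42
ee_pos: [0.3603, 0.2835, 0.2098]
eef_rot: [0.707, 0.707, -0.0, 0.0]
contact_force: [-0.8, 0.3, -0.8]
grip_width: 0.5
```

Call:
play_rows --series '[{"offset":[0,0,40],"delta_rot":[0,0,0]},{"offset":[0,0,40],"delta_rot":[0,0,0]},{"offset":[0,0,40],"delta_rot":[0,0,0]},{"offset":[0,0,40],"delta_rot":[0,0,0]},{"offset":[0,0,10],"delta_rot":[0,0,0]},{"offset":[0,0,0],"delta_rot":[0,0,0]},{"offset":[0,0,0],"delta_rot":[0,0,0]}]'

```text
t: 18.3
ee_pos: [0.361, 0.2846, 0.0412]
eef_rot: [0.707, 0.707, 0.001, 0.0]
contact_force: [0.0, 0.9, 0.6]
grip_width: 0.499
```

Run:
```python
from m import *
d=snap('side');cv2.imwrite('pics/c7.png',cv2.resize(d['image'][200:320,310:470],None,fx=4.5,fy=4.5))
print(state()['ee_pos'],state()['contact_force'])
```

```text
[0.36094411 0.28470396 0.04118463] [-0.71127745 -0.55494787 -0.64906427]
```

View pics/c7.png

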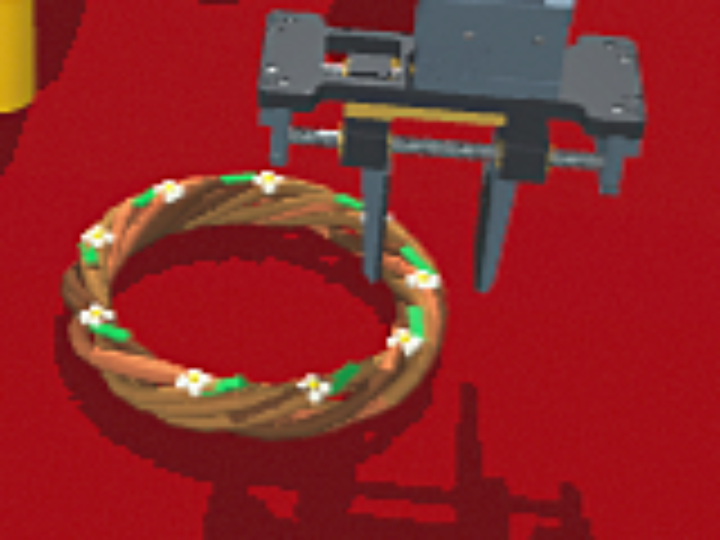

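The fingers at crop (373,275) and (485,285) straddle the bundle at (425,280). I descend and grip.

Call:
play_rows --series '[{"offset":[0,0,15],"delta_rot":[0,0,0]},{"offset":[0,0,12],"delta_rot":[0,0,0]},{"offset":[0,0,8],"delta_rot":[0,0,0]},{"offset":[0,0,0],"delta_rot":[0,0,0]},{"offset":[0,0,0],"delta_rot":[0,0,0]}]'

```text
t: 18.98
ee_pos: [0.36, 0.2843, 0.0048]
eef_rot: [0.707, 0.707, -0.0, -0.0]
contact_force: [-0.0, 0.6, -0.4]
grip_width: 0.5
```

Call:
play_rows --series '[{"offset":[0,0,0],"delta_rot":[0,0,0]},{"offset":[0,0,0],"delta_rot":[0,0,0]},{"offset":[0,0,0],"delta_rot":[0,0,0]},{"offset":[0,0,0],"delta_rot":[0,0,0]},{"offset":[0,0,0],"delta_rot":[0,0,0]},{"offset":[0,0,0],"delta_rot":[0,0,0]}]' --jaw 1 --grip_force 40

```text
t: 19.73
ee_pos: [0.3602, 0.2844, 0.0051]
eef_rot: [0.707, 0.707, 0.0, 0.0]
contact_force: [-1.4, -0.8, 6.5]
grip_width: 0.304
```

Call:
play_rows --series '[{"offset":[0,0,-10],"delta_rot":[0,0,0]},{"offset":[0,0,-20],"delta_rot":[0,0,0]},{"offset":[0,0,-30],"delta_rot":[0,0,0]},{"offset":[0,0,-40],"delta_rot":[0,0,0]},{"offset":[0,0,-40],"delta_rot":[0,0,0]},{"offset":[0,0,-40],"delta_rot":[0,0,0]},{"offset":[0,0,-30],"delta_rot":[0,0,0]},{"offset":[0,0,0],"delta_rot":[0,0,0]},{"offset":[0,0,0],"delta_rot":[0,0,0]}]'

```text
t: 20.85
ee_pos: [0.3595, 0.2839, 0.2142]
eef_rot: [0.707, 0.707, -0.0, -0.0]
contact_force: [-0.7, 0.2, -1.8]
grip_width: 0.302
```

Call:
play_rows --series '[{"offset":[-35.3,15.6,0],"delta_rot":[0,0,0]},{"offset":[-35.3,15.6,0],"delta_rot":[0,0,0]},{"offset":[-35.3,15.6,0],"delta_rot":[0,0,0]},{"offset":[-35.3,15.6,0],"delta_rot":[0,0,0]},{"offset":[-35.3,15.6,0],"delta_rot":[0,0,0]},{"offset":[-35.3,15.6,0],"delta_rot":[0,0,0]},{"offset":[-35.3,15.6,0],"delta_rot":[0,0,0]},{"offset":[-35.3,15.6,0],"delta_rot":[0,0,0]},{"offset":[-35.3,15.6,0],"delta_rot":[0,0,0]},{"offset":[-35.4,-17,0],"delta_rot":[0,0,0]},{"offset":[-35.4,-17,0],"delta_rot":[0,0,0]},{"offset":[-35.4,-17,0],"delta_rot":[0,0,0]},{"offset":[-35.4,-17,0],"delta_rot":[0,0,0]},{"offset":[-35.4,-17,0],"delta_rot":[0,0,0]},{"offset":[-35.4,-17,0],"delta_rot":[0,0,0]},{"offset":[-35.4,-17,0],"delta_rot":[0,0,0]},{"offset":[-35.4,-17,0],"delta_rot":[0,0,0]},{"offset":[-35.4,-17,0],"delta_rot":[0,0,0]},{"offset":[0,0,0],"delta_rot":[0,0,0]},{"offset":[0,0,0],"delta_rot":[0,0,0]}]'

```text
t: 23.35
ee_pos: [0.3466, -0.3512, 0.2137]
eef_rot: [0.707, 0.707, 0.0, -0.001]
contact_force: [0.2, 0.3, -0.1]
grip_width: 0.301
```

Run:
```python
from m import *
s=state();print(s['ee_pos'],s['contact_force'],s['grip_width'])
d=snap('side','side8');C=cloud(d);h=cv2.cvtColor(d['image'],cv2.COLOR_BGR2HSV)
m=(h[...,0]>3)&(h[...,0]<25)&(h[...,1]>60)&(np.hypot(C[...,0]-.434,C[...,1]+.354)<.12)&(C[...,2]>.1)&(C[...,2]<.26)
Q=C[m];print(len(Q),Q.min(0).round(3),Q.max(0).round(3),circ(Q[:,:2],.087).round(4))
print(np.linalg.lstsq(np.c_[Q[:,:2]-[.434,-.354],np.ones(len(Q))],Q[:,2],rcond=None)[0].round(3))
```

```text
[ 0.34662825 -0.35122337  0.21367747] [ 0.18509245  0.32021549 -0.09551136] 0.30078690539592695
824 [ 0.334 -0.444  0.208] [ 0.531 -0.247  0.239] [ 0.433  -0.3413]
[ 0.006 -0.003  0.225]
```

View pics/side8.png

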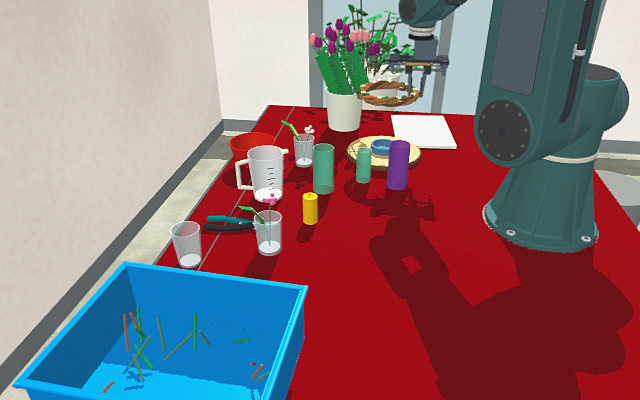

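The wreath is held level at pixel (388,93), with its centre about (0.4325, -0.347). I shift it -4 mm in y and lower it.

Call:
play_rows --series '[{"offset":[-4,1,40],"delta_rot":[0,0,0]},{"offset":[0,0,40],"delta_rot":[0,0,0]},{"offset":[0,0,40],"delta_rot":[0,0,0]},{"offset":[0,0,25],"delta_rot":[0,0,0]},{"offset":[0,0,20],"delta_rot":[0,0,0]},{"offset":[0,0,12],"delta_rot":[0,0,0]},{"offset":[0,0,5],"delta_rot":[0,0,0]},{"offset":[0,0,4],"delta_rot":[0,0,0]},{"offset":[0,0,2],"delta_rot":[0,0,0]},{"offset":[0,0,0],"delta_rot":[0,0,0]},{"offset":[0,0,0],"delta_rot":[0,0,0]}]'

```text
t: 24.78
ee_pos: [0.3481, -0.3562, 0.0271]
eef_rot: [0.707, 0.707, -0.0, 0.0]
contact_force: [0.4, -0.8, -1.3]
grip_width: 0.302
```

Call:
play_rows --series '[{"offset":[0,0,1],"delta_rot":[0,0,0]},{"offset":[0,0,1],"delta_rot":[0,0,0]},{"offset":[0,0,0],"delta_rot":[0,0,0]}]'

```text
t: 25.15
ee_pos: [0.348, -0.356, 0.0248]
eef_rot: [0.707, 0.707, 0.0, -0.0]
contact_force: [0.8, -0.1, -1.3]
grip_width: 0.304
```

Run:
```python
from m import *
s=state();print(s['ee_pos'],s['contact_force'],s['grip_width'])
d=snap('side');cv2.imwrite('pics/c9.png',cv2.resize(d['image'][110:190,320:480],None,fx=5,fy=5))
```

```text
[ 0.34797924 -0.35600108  0.02476077] [ 0.77984689 -0.10258911 -1.31664279] 0.30437749352716365
```

View pics/c9.png

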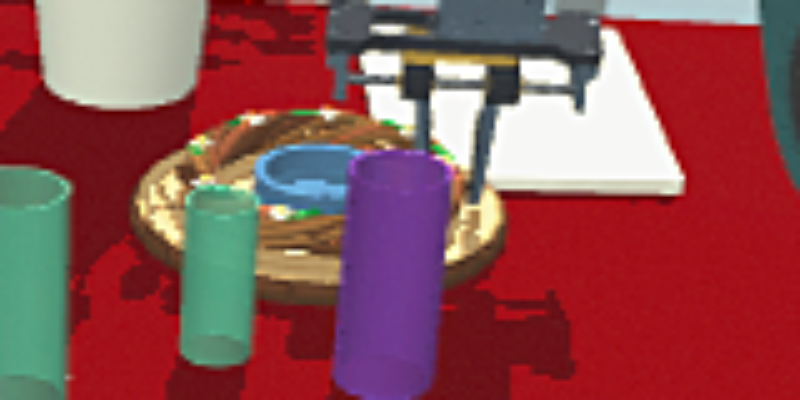

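The wreath surrounds the dish (dish at crop (310,180)) and is about 1–2 mm above the slice. I lower it the last bit until contact, then release.

Call:
play_rows --series '[{"offset":[0,0,1],"delta_rot":[0,0,0]},{"offset":[0,0,1],"delta_rot":[0,0,0]},{"offset":[0,0,0],"delta_rot":[0,0,0]}]'

```text
t: 25.58
ee_pos: [0.348, -0.356, 0.0231]
eef_rot: [0.707, 0.707, 0.0, -0.0]
contact_force: [-1.5, 2.1, 7.6]
grip_width: 0.303
```

Call:
play_rows --series '[{"offset":[0,0,0],"delta_rot":[0,0,0]},{"offset":[0,0,0],"delta_rot":[0,0,0]},{"offset":[0,0,0],"delta_rot":[0,0,0]},{"offset":[0,0,0],"delta_rot":[0,0,0]}]' --jaw 0.2

```text
t: 26.08
ee_pos: [0.348, -0.356, 0.0228]
eef_rot: [0.707, 0.707, 0.0, -0.0]
contact_force: [-1.1, 0.3, -0.6]
grip_width: 0.4
```

Call:
play_rows --series '[{"offset":[0,0,-10],"delta_rot":[0,0,0]},{"offset":[0,0,-30],"delta_rot":[0,0,0]},{"offset":[0,0,-50],"delta_rot":[0,0,0]},{"offset":[0,0,-50],"delta_rot":[0,0,0]},{"offset":[0,0,-50],"delta_rot":[0,0,0]},{"offset":[35,20,0],"delta_rot":[0,0,0]},{"offset":[35,20,0],"delta_rot":[0,0,0]},{"offset":[35,20,0],"delta_rot":[0,0,0]},{"offset":[35,20,0],"delta_rot":[0,0,0]},{"offset":[35,20,0],"delta_rot":[0,0,0]},{"offset":[35,20,0],"delta_rot":[0,0,0]},{"offset":[35,20,0],"delta_rot":[0,0,0]},{"offset":[35,20,0],"delta_rot":[0,0,0]},{"offset":[35,20,0],"delta_rot":[0,0,0]},{"offset":[35,20,0],"delta_rot":[0,0,0]},{"offset":[0,0,0],"delta_rot":[0,0,0]},{"offset":[0,0,0],"delta_rot":[0,0,0]}]'

```text
t: 28.2
ee_pos: [0.5478, -0.0064, 0.2131]
eef_rot: [0.707, 0.707, -0.0, -0.0]
contact_force: [-0.6, -0.8, -0.1]
grip_width: 0.4
```

```bash
cat > chk.py <<'E'
from m import *
s=state();print(s['ee_pos'],s['contact_force'],s['grip_width'])
def chk(d,n):
    C=cloud(d);h=cv2.cvtColor(d['image'],cv2.COLOR_BGR2HSV);r=np.hypot(C[...,0]-.434,C[...,1]+.355)
    Q=C[(h[...,0]>98)&(h[...,0]<115)&(h[...,1]>90)&(r<.07)&(C[...,2]>.0)&(C[...,2]<.06)];R=Q[Q[:,2]>.037]
    if len(R)>8: print(n,'dish',len(R),R[:,2].max().round(3),circ(R[:,:2],.042).round(4),((R.min(0)+R.max(0))/2).round(4))
    W=C[(r>.06)&(r<.12)&(C[...,2]>.03)&(C[...,2]<.08)]
    if len(W)>8: print(n,'wreath',len(W),circ(W[:,:2],.087).round(4),'plane',np.linalg.lstsq(np.c_[W[:,:2]-[.434,-.355],np.ones(len(W))],W[:,2],rcond=None)[0].round(3),W[:,2].max().round(3))
if __name__=='__main__':
    for n in('top','side'): chk(snap(n),n)
E
python3 chk.py
```

```text
[ 0.54782502 -0.00637356  0.21307385] [-0.6139746  -0.78970156 -0.14513608] 0.40015075006059936
top dish 358 0.049 [ 0.4333 -0.3544] [ 0.4334 -0.354   0.043 ]
top wreath 2541 [ 0.433  -0.3517] plane [ 0.002 -0.003  0.043] 0.055
side dish 79 0.045 [ 0.4341 -0.3519] [ 0.4459 -0.35    0.0412]
side wreath 445 [ 0.4329 -0.3468] plane [-0.001  0.004  0.041] 0.05
```

The wreath is flat and about 3–5 mm from the dish centre. Now the candle.

Call:
play_rows --series '[{"offset":[34,21.6,0],"delta_rot":[0,0,0]},{"offset":[34,21.6,0],"delta_rot":[0,0,0]},{"offset":[34,21.6,0],"delta_rot":[0,0,0]},{"offset":[0,0,0],"delta_rot":[0,0,0]},{"offset":[0,0,30],"delta_rot":[0,0,0]},{"offset":[0,0,40],"delta_rot":[0,0,0]},{"offset":[0,0,40],"delta_rot":[0,0,0]},{"offset":[0,0,30],"delta_rot":[0,0,0]},{"offset":[0,0,20],"delta_rot":[0,0,0]},{"offset":[0,0,13],"delta_rot":[0,0,0]},{"offset":[0,0,0],"delta_rot":[0,0,0]},{"offset":[0,0,0],"delta_rot":[0,0,0]}]' --jaw -0.55

```text
t: 29.8
ee_pos: [0.6137, 0.0958, 0.0408]
eef_rot: [0.707, 0.707, 0.0, 0.0]
contact_force: [-0.2, -0.1, 0.2]
grip_width: 0.776
```

Call:
play_rows --series '[{"offset":[0,0,0],"delta_rot":[0,0,0]},{"offset":[0,0,0],"delta_rot":[0,0,0]},{"offset":[0,0,0],"delta_rot":[0,0,0]},{"offset":[0,0,0],"delta_rot":[0,0,0]},{"offset":[0,0,0],"delta_rot":[0,0,0]},{"offset":[0,0,0],"delta_rot":[0,0,0]},{"offset":[0,0,0],"delta_rot":[0,0,0]}]' --jaw 1 --grip_force 20

```text
t: 30.68
ee_pos: [0.6132, 0.0958, 0.0399]
eef_rot: [0.707, 0.707, 0.0, 0.0]
contact_force: [-0.9, 0.3, 3.5]
grip_width: 0.43
```

Call:
play_rows --series '[{"offset":[0,0,-10],"delta_rot":[0,0,0]},{"offset":[0,0,-30],"delta_rot":[0,0,0]},{"offset":[0,0,-40],"delta_rot":[0,0,0]},{"offset":[0,0,-40],"delta_rot":[0,0,0]},{"offset":[0,0,-40],"delta_rot":[0,0,0]},{"offset":[0,0,-20],"delta_rot":[0,0,0]},{"offset":[-37.4,-15,0],"delta_rot":[0,0,0]},{"offset":[-37.4,-15,0],"delta_rot":[0,0,0]},{"offset":[-37.4,-15,0],"delta_rot":[0,0,0]},{"offset":[-37.4,-15,0],"delta_rot":[0,0,0]},{"offset":[-37.4,-15,0],"delta_rot":[0,0,0]},{"offset":[-37.4,-15,0],"delta_rot":[0,0,0]},{"offset":[-37.4,-15,0],"delta_rot":[0,0,0]},{"offset":[-37.4,-15,0],"delta_rot":[0,0,0]},{"offset":[-37.4,-15,0],"delta_rot":[0,0,0]},{"offset":[-37.4,-15,0],"delta_rot":[0,0,0]},{"offset":[-37.4,-15,0],"delta_rot":[0,0,0]},{"offset":[-37.4,-15,0],"delta_rot":[0,0,0]},{"offset":[0,0,0],"delta_rot":[0,0,0]},{"offset":[0,0,0],"delta_rot":[0,0,0]}]'

```text
t: 33.17
ee_pos: [0.4326, -0.3524, 0.2193]
eef_rot: [0.707, 0.707, 0.0, -0.001]
contact_force: [0.7, -0.1, -1.4]
grip_width: 0.431
```

Run:
```python
from m import *
s=state();print(s['ee_pos'],s['contact_force'],s['grip_width'])
d=snap('side','side10');C=cloud(d);h=cv2.cvtColor(d['image'],cv2.COLOR_BGR2HSV)
m=(h[...,0]>20)&(h[...,0]<33)&(h[...,1]>130)&(np.hypot(C[...,0]-.434,C[...,1]+.354)<.06)&(C[...,2]>.1)
v,u=np.nonzero(m);Q=C[m];print(len(Q),u.min(),u.max(),v.min(),v.max(),Q.min(0).round(3),Q.max(0).round(3),circ(Q[:,:2],.02).round(4))
cv2.imwrite('pics/c10.png',cv2.resize(d['image'][40:190,310:460],None,fx=3.9,fy=3.9))
```

```text
[ 0.432562   -0.35238744  0.21929824] [ 0.74896743 -0.11663915 -1.39207638] 0.4307604270634982
363 376 404 60 107 [ 0.389 -0.376  0.178] [ 0.475 -0.317  0.334] [ 0.4337 -0.3541]
```

View pics/c10.png

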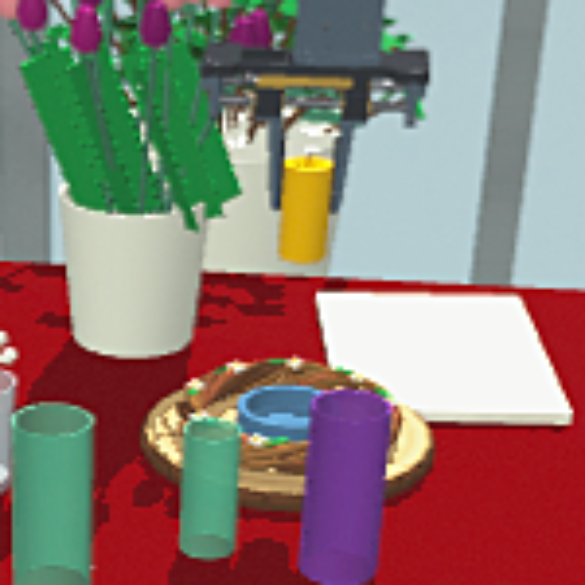

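The candle hangs upright at crop (306,210), measured at (0.4337, -0.354), right over the dish. I lower it.

Call:
play_rows --series '[{"offset":[-1,1,40],"delta_rot":[0,0,0]},{"offset":[0,0,40],"delta_rot":[0,0,0]},{"offset":[0,0,30],"delta_rot":[0,0,0]},{"offset":[0,0,20],"delta_rot":[0,0,0]},{"offset":[0,0,12],"delta_rot":[0,0,0]},{"offset":[0,0,5],"delta_rot":[0,0,0]},{"offset":[0,0,3],"delta_rot":[0,0,0]},{"offset":[0,0,2],"delta_rot":[0,0,0]},{"offset":[0,0,1],"delta_rot":[0,0,0]},{"offset":[0,0,0],"delta_rot":[0,0,0]},{"offset":[0,0,0],"delta_rot":[0,0,0]}]'

```text
t: 34.6
ee_pos: [0.4339, -0.3539, 0.067]
eef_rot: [0.707, 0.707, 0.0, 0.0]
contact_force: [0.8, 0.1, -1.1]
grip_width: 0.435
```

Call:
play_rows --series '[{"offset":[0,0,1],"delta_rot":[0,0,0]},{"offset":[0,0,1],"delta_rot":[0,0,0]},{"offset":[0,0,0],"delta_rot":[0,0,0]}]'

```text
t: 34.98
ee_pos: [0.4338, -0.3538, 0.0647]
eef_rot: [0.707, 0.707, -0.0, -0.0]
contact_force: [0.7, 0.5, -1.7]
grip_width: 0.437
```

Call:
play_rows --series '[{"offset":[0,0,1],"delta_rot":[0,0,0]},{"offset":[0,0,1],"delta_rot":[0,0,0]},{"offset":[0,0,0],"delta_rot":[0,0,0]}]'

```text
t: 35.35
ee_pos: [0.4343, -0.3541, 0.0637]
eef_rot: [0.707, 0.707, 0.0, 0.0]
contact_force: [-2.3, 3.8, 14.6]
grip_width: 0.436
```

Call:
play_rows --series '[{"offset":[0,0,0],"delta_rot":[0,0,0]},{"offset":[0,0,0],"delta_rot":[0,0,0]},{"offset":[0,0,0],"delta_rot":[0,0,0]},{"offset":[0,0,0],"delta_rot":[0,0,0]},{"offset":[0,0,-20],"delta_rot":[0,0,0]},{"offset":[0,0,-40],"delta_rot":[0,0,0]},{"offset":[0,0,-50],"delta_rot":[0,0,0]},{"offset":[0,0,-50],"delta_rot":[0,0,0]},{"offset":[0,0,-10],"delta_rot":[0,0,0]},{"offset":[34,21.2,0],"delta_rot":[0,0,0]},{"offset":[34,21.2,0],"delta_rot":[0,0,0]},{"offset":[34,21.2,0],"delta_rot":[0,0,0]},{"offset":[34,21.2,0],"delta_rot":[0,0,0]},{"offset":[34,21.2,0],"delta_rot":[0,0,0]},{"offset":[34,21.2,0],"delta_rot":[0,0,0]},{"offset":[34,21.2,0],"delta_rot":[0,0,0]},{"offset":[33,21.2,0],"delta_rot":[0,0,0]},{"offset":[0,0,0],"delta_rot":[0,0,0]},{"offset":[0,0,0],"delta_rot":[0,0,0]}]' --jaw -0.4

```text
t: 37.72
ee_pos: [0.603, -0.0831, 0.2327]
eef_rot: [0.707, 0.707, -0.0, -0.0]
contact_force: [-0.2, -0.7, 0.1]
grip_width: 0.696
```

```bash
cat > chk2.py <<'E'
from chk import *
for n in('top','side'):
    d=snap(n);chk(d,n);C=cloud(d);h=cv2.cvtColor(d['image'],cv2.COLOR_BGR2HSV)
    Q=C[(h[...,0]>18)&(h[...,0]<35)&(h[...,1]>110)&(np.hypot(C[...,0]-.434,C[...,1]+.354)<.04)&(C[...,2]>.055)&(C[...,2]<.13)]
    R=Q[Q[:,2]>.099]
    if len(R)>8: print(n,'candle',len(Q),'top',((R.max(0)+R.min(0))/2).round(4),circ(R[:,:2],.014).round(4),'low/high mean x',Q[Q[:,2]<.075].mean(0).round(4),Q[(Q[:,2]>.085)&(Q[:,2]<.097)].mean(0).round(4))
    P=C.reshape(-1,3);P=P[(np.hypot(P[:,0]-.604,P[:,1]+.083)<.05)&(abs(P[:,2]-.14)<.006)]
    if len(P)>8: print(n,'glass',len(P),circ(P[:,:2],.029).round(4),((P.max(0)+P.min(0))/2).round(4))
E
python3 chk2.py
```

```text
[ 0.6030426  -0.08314785  0.23269234] [-0.16060768 -0.66812572  0.08747201] 0.6956304605523529
top dish 272 0.046 [ 0.4333 -0.3545] [ 0.4334 -0.3534  0.0417]
top wreath 1676 [ 0.4329 -0.3514] plane [-0.001  0.006  0.043] 0.053
top candle 392 top [ 0.4336 -0.3555  0.106 ] [ 0.4331 -0.3544] low/high mean x [ 0.4315 -0.339   0.0649] [ 0.4299 -0.3401  0.0911]
side dish 44 0.045 [ 0.4343 -0.3525] [ 0.4443 -0.3515  0.0412]
side wreath 372 [ 0.4322 -0.3471] plane [ 0.002 -0.003  0.042] 0.051
side candle 185 top [ 0.4353 -0.3538  0.1028] [ 0.4347 -0.351 ] low/high mean x [ 0.4331 -0.3412  0.0655] [ 0.4349 -0.3411  0.0909]
side glass 93 [ 0.6048 -0.0824] [ 0.6044 -0.0838  0.1385]
```

The candle stands within 2 mm of the dish centre. Next I take the glass.

Call:
play_rows --series '[{"offset":[0,1.3,0],"delta_rot":[0,0,0]},{"offset":[0,0,20],"delta_rot":[0,0,0]},{"offset":[0,0,20],"delta_rot":[0,0,0]},{"offset":[0,0,20],"delta_rot":[0,0,0]},{"offset":[0,0,20],"delta_rot":[0,0,0]},{"offset":[0,0,0],"delta_rot":[0,0,0]}]' --jaw -1

```text
t: 38.58
ee_pos: [0.6038, -0.0828, 0.1507]
eef_rot: [0.707, 0.707, -0.001, -0.001]
contact_force: [-0.3, 0.4, 0.8]
grip_width: 1.002
```

Run:
```python
from m import *
d=snap('side');cv2.imwrite('pics/c11.png',cv2.resize(d['image'][80:210,250:400],None,fx=4,fy=4))
s=state();print(s['ee_pos'],s['contact_force'],s['grip_width'])
```

```text
[ 0.60453918 -0.08288573  0.15196662] [ 1.06333832 -0.8077776   0.31600288] 1.004512226958256
```

View pics/c11.png

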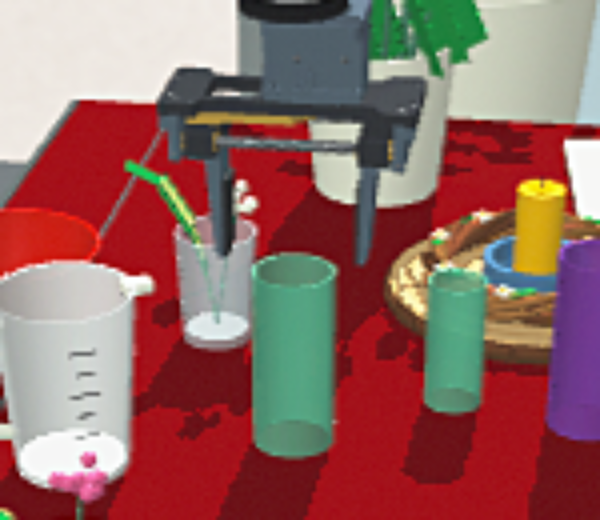

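The fingers at crop columns 225 and 366 are centred on the tube at column 294. I go down and grip.

Call:
play_rows --series '[{"offset":[0,0,15],"delta_rot":[0,0,0]},{"offset":[0,0,15],"delta_rot":[0,0,0]},{"offset":[0,0,15],"delta_rot":[0,0,0]},{"offset":[0,0,15],"delta_rot":[0,0,0]},{"offset":[0,0,2],"delta_rot":[0,0,0]},{"offset":[0,0,0],"delta_rot":[0,0,0]},{"offset":[0,0,0],"delta_rot":[0,0,0]}]'

```text
t: 39.5
ee_pos: [0.6053, -0.083, 0.0914]
eef_rot: [0.707, 0.707, 0.0, 0.0]
contact_force: [0.4, -0.8, -0.5]
grip_width: 0.998
```

Call:
play_rows --series '[{"offset":[0,0,0],"delta_rot":[0,0,0]},{"offset":[0,0,0],"delta_rot":[0,0,0]},{"offset":[0,0,0],"delta_rot":[0,0,0]},{"offset":[0,0,0],"delta_rot":[0,0,0]},{"offset":[0,0,0],"delta_rot":[0,0,0]},{"offset":[0,0,0],"delta_rot":[0,0,0]},{"offset":[0,0,0],"delta_rot":[0,0,0]}]' --jaw 1 --grip_force 25

```text
t: 40.38
ee_pos: [0.605, -0.083, 0.0909]
eef_rot: [0.707, 0.707, 0.0, 0.0]
contact_force: [-0.3, 0.0, 2.2]
grip_width: 0.666
```

Call:
play_rows --series '[{"offset":[0,0,-5],"delta_rot":[0,0,0]},{"offset":[0,0,-15],"delta_rot":[0,0,0]},{"offset":[0,0,-25],"delta_rot":[0,0,0]},{"offset":[0,0,-30],"delta_rot":[0,0,0]},{"offset":[0,0,-30],"delta_rot":[0,0,0]},{"offset":[0,0,-30],"delta_rot":[0,0,0]},{"offset":[0,0,-20],"delta_rot":[0,0,0]},{"offset":[0,0,-10],"delta_rot":[0,0,0]},{"offset":[0,0,0],"delta_rot":[0,0,0]}]'

```text
t: 41.5
ee_pos: [0.6049, -0.083, 0.256]
eef_rot: [0.707, 0.707, 0.0, 0.0]
contact_force: [-0.4, 0.4, -2.0]
grip_width: 0.668
```

Call:
play_rows --series '[{"offset":[-12,-8,0],"delta_rot":[0,0,0]},{"offset":[-24,-15,0],"delta_rot":[0,0,0]},{"offset":[-25,-16,0],"delta_rot":[0,0,0]},{"offset":[-25,-16,0],"delta_rot":[0,0,0]},{"offset":[-25,-16,0],"delta_rot":[0,0,0]},{"offset":[-25,-16,0],"delta_rot":[0,0,0]},{"offset":[-25,-16,0],"delta_rot":[0,0,0]},{"offset":[-25,-16,0],"delta_rot":[0,0,0]},{"offset":[-25,-16,0],"delta_rot":[0,0,0]},{"offset":[-25,-16,0],"delta_rot":[0,0,0]},{"offset":[-23,-14,0],"delta_rot":[0,0,0]},{"offset":[-12,-6,0],"delta_rot":[0,0,0]},{"offset":[0,0,0],"delta_rot":[0,0,0]},{"offset":[0,0,0],"delta_rot":[0,0,0]}]'

```text
t: 43.25
ee_pos: [0.4339, -0.3533, 0.2555]
eef_rot: [0.707, 0.707, 0.0, -0.0]
contact_force: [-0.4, -0.2, -1.6]
grip_width: 0.664
```

Run:
```python
from m import *
s=state();print(s['ee_pos'],s['contact_force'],s['grip_width'])
d=snap('side','side12');C=cloud(d);h=cv2.cvtColor(d['image'],cv2.COLOR_BGR2HSV)
m=(h[...,0]>60)&(h[...,0]<90)&(h[...,1]>40)&(np.hypot(C[...,0]-.434,C[...,1]+.354)<.06)&(C[...,2]>.12)&(C[...,2]<.31)
Q=C[m];print(len(Q),Q.min(0).round(3),Q.max(0).round(3))
for lo in(.15,.175,.2,.225,.25): 
    q=Q[(Q[:,2]>lo)&(Q[:,2]<lo+.02)]
    if len(q)>10: print(lo,len(q),np.percentile(q[:,0],[2,98]).round(4),np.percentile(q[:,1],[2,50,98]).round(4),circ(q[:,:2],.031).round(4))
cv2.imwrite('pics/c12.png',cv2.resize(d['image'][40:190,310:460],None,fx=3.9,fy=3.9))
```

```text
[ 0.43386025 -0.35331573  0.25554798] [-0.43913249 -0.21073368 -1.5702449 ] 0.663651721965786
909 [ 0.402 -0.389  0.164] [ 0.465 -0.313  0.309]
0.15 27 [0.4068 0.4621] [-0.3466 -0.329  -0.3235] [ 0.4341 -0.3563]
0.175 110 [0.4044 0.4617] [-0.3494 -0.3297 -0.3204] [ 0.4339 -0.3558]
0.2 119 [0.4052 0.463 ] [-0.3461 -0.3289 -0.3178] [ 0.4349 -0.3554]
0.225 115 [0.4043 0.4634] [-0.3537 -0.3292 -0.32  ] [ 0.4344 -0.3552]
0.25 119 [0.4054 0.4628] [-0.347  -0.33   -0.3204] [ 0.4345 -0.3555]
```

View pics/c12.png

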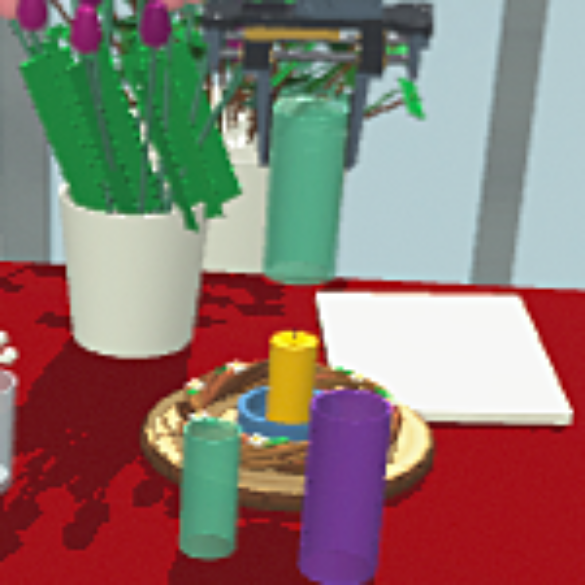

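The tube hangs upright at crop (305,190), measured at (0.4345, -0.3555), within about 2 mm of the candle at crop (293,375). I lower it slowly.

Call:
play_rows --series '[{"offset":[0,0,15],"delta_rot":[0,0,0]},{"offset":[0,0,20],"delta_rot":[0,0,0]},{"offset":[0,0,15],"delta_rot":[0,0,0]},{"offset":[0,0,8],"delta_rot":[0,0,0]},{"offset":[0,0,8],"delta_rot":[0,0,0]},{"offset":[0,0,8],"delta_rot":[0,0,0]},{"offset":[0,0,0],"delta_rot":[0,0,0]}]'

```text
t: 44.18
ee_pos: [0.4335, -0.3538, 0.1814]
eef_rot: [0.707, 0.707, -0.0, -0.0]
contact_force: [0.3, -0.5, -1.4]
grip_width: 0.667
```

Call:
play_rows --series '[{"offset":[0,0,10],"delta_rot":[0,0,0]},{"offset":[0,0,10],"delta_rot":[0,0,0]},{"offset":[0,0,10],"delta_rot":[0,0,0]},{"offset":[0,0,0],"delta_rot":[0,0,0]}]'

```text
t: 44.68
ee_pos: [0.4333, -0.3535, 0.1508]
eef_rot: [0.707, 0.707, -0.0, -0.001]
contact_force: [0.3, -0.3, -1.6]
grip_width: 0.662
```

Call:
play_rows --series '[{"offset":[0,0,10],"delta_rot":[0,0,0]},{"offset":[0,0,10],"delta_rot":[0,0,0]},{"offset":[0,0,8],"delta_rot":[0,0,0]},{"offset":[0,0,5],"delta_rot":[0,0,0]},{"offset":[0,0,0],"delta_rot":[0,0,0]},{"offset":[0,0,0],"delta_rot":[0,0,0]}]'

```text
t: 45.42
ee_pos: [0.4339, -0.354, 0.1191]
eef_rot: [0.707, 0.707, 0.0, 0.0]
contact_force: [0.8, -0.5, -1.6]
grip_width: 0.663
```

Call:
play_rows --series '[{"offset":[0,0,1.5],"delta_rot":[0,0,0]},{"offset":[0,0,1],"delta_rot":[0,0,0]},{"offset":[0,0,0],"delta_rot":[0,0,0]}]'

```text
t: 45.8
ee_pos: [0.4337, -0.3538, 0.1163]
eef_rot: [0.707, 0.707, 0.0, -0.0]
contact_force: [0.4, -1.1, -1.6]
grip_width: 0.662
```

Call:
play_rows --series '[{"offset":[0,0,1],"delta_rot":[0,0,0]},{"offset":[0,0,0],"delta_rot":[0,0,0]},{"offset":[0,0,0],"delta_rot":[0,0,0]}]'

```text
t: 46.18
ee_pos: [0.4337, -0.3539, 0.1153]
eef_rot: [0.707, 0.707, 0.0, -0.0]
contact_force: [-0.6, -0.3, -1.8]
grip_width: 0.667
```

Call:
play_rows --series '[{"offset":[0,0,0.7],"delta_rot":[0,0,0]},{"offset":[0,0,0],"delta_rot":[0,0,0]},{"offset":[0,0,0],"delta_rot":[0,0,0]}]'

```text
t: 46.55
ee_pos: [0.4338, -0.354, 0.1149]
eef_rot: [0.707, 0.707, -0.0, 0.0]
contact_force: [-2.0, 0.4, 4.6]
grip_width: 0.666
```

The tube is in contact with the dish floor. I release it and retreat.

Call:
play_rows --series '[{"offset":[0,0,0],"delta_rot":[0,0,0]},{"offset":[0,0,0],"delta_rot":[0,0,0]},{"offset":[0,0,0],"delta_rot":[0,0,0]},{"offset":[0,0,0],"delta_rot":[0,0,0]}]' --jaw -0.8

```text
t: 47.05
ee_pos: [0.4337, -0.3539, 0.1146]
eef_rot: [0.707, 0.707, 0.0, -0.0]
contact_force: [-0.4, 0.9, -0.4]
grip_width: 0.901
```

Call:
play_rows --series '[{"offset":[0,0,-15],"delta_rot":[0,0,0]},{"offset":[0,0,-25],"delta_rot":[0,0,0]},{"offset":[0,0,-40],"delta_rot":[0,0,0]},{"offset":[0,0,-40],"delta_rot":[0,0,0]},{"offset":[0,0,-20],"delta_rot":[0,0,0]},{"offset":[35,20,0],"delta_rot":[0,0,0]},{"offset":[35,20,0],"delta_rot":[0,0,0]},{"offset":[35,20,0],"delta_rot":[0,0,0]},{"offset":[35,20,0],"delta_rot":[0,0,0]},{"offset":[35,10,0],"delta_rot":[0,0,0]},{"offset":[35,0,0],"delta_rot":[0,0,0]},{"offset":[35,0,0],"delta_rot":[0,0,0]},{"offset":[0,0,0],"delta_rot":[0,0,0]},{"offset":[0,0,0],"delta_rot":[0,0,0]}]'

```text
t: 48.8
ee_pos: [0.5238, -0.1091, 0.2546]
eef_rot: [0.707, 0.707, -0.0, -0.0]
contact_force: [1.0, 0.2, -0.1]
grip_width: 0.897
```

Run:
```python
from chk import *
for n in('top','side'):
    d=snap(n,n+'13');chk(d,n);C=cloud(d);P=C.reshape(-1,3);P=P[(np.hypot(P[:,0]-.434,P[:,1]+.354)<.05)]
    print(n,'max z',P[:,2].max().round(4))
    for z,w in((.162,.006),(.13,.01),(.1,.01),(.075,.01)):
        q=P[abs(P[:,2]-z)<w]
        if len(q)>8: print(z,len(q),circ(q[:,:2],.0305).round(4),((q.min(0)+q.max(0))/2).round(4))
    for nm,b,z in(('vw',(.69,-.249),.095),('vp',(.688,.232),.095),('jug',(.759,-.025),.14)):
        Q=C.reshape(-1,3);Q=Q[(np.hypot(Q[:,0]-b[0],Q[:,1]-b[1])<.065)&(abs(Q[:,2]-z)<.006)]
        if len(Q)>8: print(nm,circ(Q[:,:2]).round(3))
i=np.vstack([cv2.resize(cv2.imread('pics/side13.png')[80:200,240:440],None,fx=3,fy=3)])
cv2.imwrite('pics/c13.png',i)
```

```text
[ 0.52383014 -0.10914866  0.25458689] [ 1.03116151  0.21593043 -0.09443547] 0.8972319511110955
top dish 192 0.046 [ 0.4336 -0.3552] [ 0.4335 -0.3498  0.0418]
top wreath 1351 [ 0.4335 -0.3532] plane [-0.001 -0.001  0.043] 0.053
top max z 0.1682
0.162 234 [ 0.4323 -0.3542] [ 0.4322 -0.3544  0.162 ]
0.13 205 [ 0.4325 -0.353 ] [ 0.4316 -0.3539  0.13  ]
0.1 320 [ 0.4402 -0.3436] [ 0.4316 -0.3535  0.1   ]
0.075 111 [ 0.4324 -0.3542] [ 0.431  -0.3534  0.0752]
vp [0.688 0.232 0.03 ]
jug [ 0.76  -0.025  0.05 ]
side dish 45 0.054 [ 0.4343 -0.3525] [ 0.4495 -0.3438  0.0459]
side wreath 338 [ 0.4325 -0.3469] plane [ 0.    -0.004  0.042] 0.051
side max z 0.1657
0.162 90 [ 0.434  -0.3539] [ 0.4344 -0.3537  0.1609]
0.13 103 [ 0.434  -0.3548] [ 0.4335 -0.3328  0.1299]
0.1 103 [ 0.4345 -0.3547] [ 0.4338 -0.3351  0.1   ]
0.075 94 [ 0.4347 -0.3547] [ 0.4334 -0.3333  0.0754]
vw [ 0.694 -0.247  0.031]
vp [0.691 0.236 0.032]
jug [ 0.761 -0.024  0.05 ]
```

View pics/c13.png

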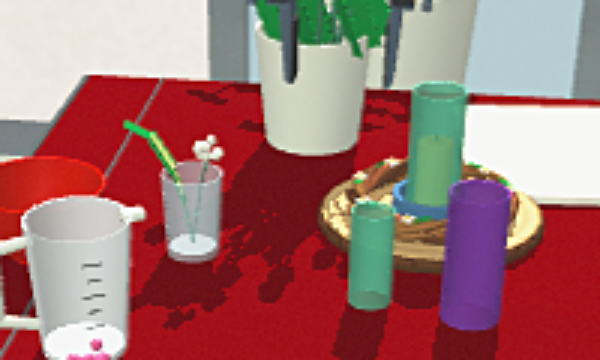

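The glass stands upright over the candle at crop (437,150), with its top at z of about 0.164. All parts are centred within a few mm and the bystanders are unmoved. I hand the job in.

```bash
python3 -c "
from h import *
robot.close_job();s=state();print(s['t'],s['contact_force'])"
```

```text
the job is handed in; nothing more can be done
the job is handed in; nothing more can be done
```

The decoration is laid on the slice in the order asked: dish, wreath, candle, then the large green glass. Each piece was let go before the next was fetched, and the job was handed in at about 49 s.

**Last checks:**

| Piece | Measured centre | Result |
|---|---|---|
| Dish | (0.4335, −0.354) | within about 5 mm of the slice centre |
| Wreath | 1–6 mm from the dish centre, depending on the camera | lying flat |
| Candle | about 2 mm from the dish centre | measured before the glass went over it |
| Glass | about 1–2 mm from the dish centre | upright, rim at z ≈ 0.164, which means it stands on the dish floor |

The jug and both flower glasses measured where they started, within the cameras' few-mm disagreement. The secateurs were not measured again, but nothing came near them. The gripper was clear of everything at the end.

**What failed or disagreed:**
- **First dish grasp:** it closed on nothing. The fingertips turned out to be about 30 mm higher than the stated tool geometry gives, so I used the measured offset from then on. The dish was not touched in that attempt.
- **Cameras:** the side and top views disagree by about 2–6 mm along y, most for the wreath. That is well inside the tolerances.
- **Final readout:** my last `state()` call after handing in returned only the "job is handed in" notice, so I have no readings from after that point.

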